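# Seat an angle bracket in the corner of a drilling jig

### The job

Without lifting or tipping it off the jig plate, slide the aluminium angle bracket up against the long steel fence at the blue tape outline and stop there for a moment, with its flange edge flush on the fence and its upright web on the side away from it. Then slide it sideways along the fence to the short fence and keep it pressed into the corner, flush and pushing firmly on both fences at once: finish like that, with the fingers still holding it there. Leave the brass block, the jar and the orange oil tin alone.

Things in the scene. Friction and masses are not known exactly. Their poses are not given: they have to be found in the camera images.
- bracket: Loose L-shaped aluminium bracket, 200-430 g. Origin: centre of its underside. Flat flange 70 (x) x 90 (y) x 10 mm. Upright web along its -x edge, x -35 to -23 mm, 90 mm long, top 55 mm above the underside: pinch this. Its +x edge goes to the long fence, its +y end to the short one. Starts flat on the plate, turned up to 0.4 rad from the jig, its edge 60 mm or more off the long fence.
- bracket_corner (a point): The bracket's lower corner that goes into the jig's corner: bracket x = +35, y = +45, z = 0 mm.
- jig: Dark steel jig plate fixed to the bench, 280 (x) x 320 mm (y, -165 to +155), 12 mm thick. Origin on its underside, at bench height; top at z = 12 mm. x points to the long fence, y along it towards the short one. Its place differs each time, turned up to 0.3 rad. Plate and fences are ground, oiled steel (friction 0.2-0.3), which still takes up some newtons of the push: lean in with about 10 N each way.
- long_fence: Long rigid steel fence bar on the far side of the jig plate, fixed: 22 mm thick (x), 270 mm long (y), 30 mm high; origin: centre of its underside, on the plate's top; axes parallel to the jig's. The face towards the bracket is at jig x = +100 mm.
- short_fence: Short rigid steel fence bar at the left end of the long one, square to it, fixed: 150 mm long (x), 22 mm thick (y), 30 mm high; origin: centre of its underside, on the plate's top; axes parallel to the jig's. The face towards the bracket is at jig y = +120 mm.
- jig_corner (a point): The point where the two fence faces meet on the plate's top: jig x = 100, y = 120, z = 12 mm.
- tape_mark (a point): Centre of the bracket's place on the blue tape outline (painted flat on the plate, about 107 mm along the fence by 70 mm, open towards the long fence): jig x = 65, y = -50, z = 12 mm. The bracket's origin belongs here at the first stop.
- brass_block: Loose brass block 30 x 50 x 25 mm, lying on the jig plate near its robot-side left corner; bystander. Origin: centre of its underside.
- jar: Clear jar with a blue band and black lid, 84 mm in diameter, 114 mm high, on the bench beside the jig; bystander. Origin: centre of its underside.
- oil_tin: Orange oil tin, 68 mm in diameter, 115 mm high, on the bench beside the jig; bystander (it and the jar may swap sides). Origin: centre of its underside.
Things that resemble listed ones, but are neither listed nor needed, are in the scene too. Leave any green or turquoise look-alike of the bracket alone.

How it is judged:
By the outcome, as a careful person would: the job done as asked, in the order asked, and still so for the second after the job is handed in, while the arm keeps its last pose, push and grip.
It also fails if it takes over 48 s, if anything falls off the work surface, if the arm or the gripper's body presses on something with over 40 N, if the wrist force passes 120 N, or if a joint passes its speed limit or range.

### The arm

A 7-joint arm with a two-finger parallel gripper is mounted at the origin on the work surface. World frame = base frame: x ahead of the robot, y to its left, z up, the work surface at z = 0. Lengths are in mm, angles in rad, forces in N, time in s.
With the tool pointing down it reaches from about 425 to 875 mm from the base axis. Payload 9.9 kg.
Tool frame: the origin (TCP) lies midway between the tips of the shut fingers; the grasp point (between the pads) lies 19 mm behind it; z points along the fingers, y is the line along which they close (so a half turn about z gives the same grasp; the last joint's range is limited). The gripper opens to 85 mm and grips with 20 to 120 N. Pads are 22 mm wide; open, the fingers measure 114 mm over their backs; the gripper's body (76 mm by 85 mm) begins 54 mm behind the grasp point. The pads swing forward as they close: fully open they stand 13 mm farther back than shut.
Start: joints at [-1.389, 0.576, 0.025, 1.437, -0.015, 1.129, -0.057], TCP at [177.302, 651.3, 202.789] pointing down, gripper open.
Joint ranges: [-2.76, 2.76], [-0.34, 2.15], [-1.52, 1.57], [0.19, 2.46], [-1.09, 4.23], [0.17, 1.99], [-2.82, 2.82]. Speed limits (rad/s): [2.22, 2.22, 3.01, 3.01, 3.14, 3.14, 3.14].

### API

Orientations are given as [roll, pitch, yaw] about the fixed x, y, z axes, in that order (R = Rz(yaw) Ry(pitch) Rx(roll)).
In Python, from cell import get_obs, grab_frame, hand_in, recognise gives the robot as it stands.
- The arm moves only by the tool jog_arm, never from a script. Its argument "steps" is a list of rows, each a list of 3 entries, a list of its own where there are three numbers: the closure, from 0 (fully open) to 1 (shut), then the shift along the world's x, y, z in units of 40 mm (1.0 is 40 mm), then the turn, a rotation vector about the world's x, y, z in units of 5 degrees (1.0 is 5 degrees). A call has 1 to 12 rows; each row is the pose to reach, as a shift and turn from the pose commanded when the call began; what a row does not reach only later rows make up. A row lasts 1/10 s, in which the tool goes at most 50 mm and 8.59 degrees, less where a joint would pass 70% of its speed; a pose out of reach is approached as far as the arm can. A call with a gripper value outside its range is refused whole. The fingers move at their own pace and stop on an object; "squeeze" is the grip in N (left out, the last holds). Time passes only in rows, so rows that repeat a pose let the fingers close. It gives the time, the measured TCP pose, the force, the opening and the grip force at its end, in the units of the state.
- get_obs(): the state, without advancing time (a new reading comes with each control period).
- grab_frame(name): name is "side" or "top" or "wrist"; returns a dict with "img" (420x560x3 uint8, blue, green, red), "intrinsics" (3x3 intrinsics, pixels), "R" (3x3) and "t" (3): a world point X has camera coordinates R X + t. Camera axes: x right, y down, z forward; pixel columns grow to the right and rows downward; lengths in mm; the calibration is good to about 2 mm. The wrist camera is an equidistant fisheye: a pixel r from the principal point sees the ray r / f radians off the axis. A picture is of the moment at which its call begins. There is no depth.
- hand_in(): hands the job in; it is judged then, once.
Trained networks look in a picture, given as the dict that the camera call returned (one of the last four; its "shot" number tells which), for a name from the list of things; names that differ only in an ending like _2 or _b are one class to them, and where a whole thing is asked for, a point or a joint stands for the part that bears it (a point fixed in the world has none). Each returns a list of dicts, best first, with "p" (0 to 1); they miss things now and then, are a little off and sometimes report something else, mostly with a low value. They report only what shows in the picture. A call takes as long as a camera call. They do not tell look-alikes from the thing itself.
- recognise(name, picture): "xy" ([column, row] in pixels, amid what is visible of it).
The state is a dict: "time_s": time; "joint_pos": joint angles; "qd": joint speeds; "joint_efforts": joint torques, N m; "tool_pos": TCP position; "tcp_rot": TCP orientation; "contact_force": force on the tool from outside, world axes, zero at the start; "ft_torque": the same for the moment, N m; "grip_width": opening from 0.0 (shut) to 1.0 (fully open); "gripper_force": force on a finger pad.
Only numpy, scipy, OpenCV 4.12 (cv2) and the standard library are available. Lean on these libraries where they do the work, as an engineer would, in place of code of your own. Each camera call takes 0.05 s, during which the arm holds its last target. There are 200 camera calls.

## Working session

There is one attempt and no reset: what is moved stays moved. The work goes in short steps, Python scripts to look and compute and a tool call to move; the robot and the scene stay as the last step left them, time stands still between calls to the robot, and variables do not carry over. Pictures are saved under pics/ and viewed, at most 10 in all, crops included, and the job is handed in when it is done.

Besides the shell and the picture viewer there is one more tool, called after "Request:" by a JSON object that holds its "op" and its "data". jog_arm: Moves the arm, as the interface text tells. Its arguments: {"type":"object","properties":{"steps":{"type":"array","items":{"type":"array"}},"squeeze":{"type":"number"}},"required":["steps"]}

```bash
mkdir -p pics; ls
python3 - <<'E'
from cell import *
import cv2,pickle
o=get_obs();print({k:o[k] for k in('time_s','tool_pos','tcp_rot','contact_force','grip_width')})
for n in('top','side'):
    f=grab_frame(n);cv2.imwrite(f'pics/{n}0.png',f['img']);pickle.dump(f,open(f'{n}0.pkl','wb'))
    print(n,f['intrinsics'],f['R'],f['t'])
    for k in('bracket','bracket_corner','jig','long_fence','short_fence','jig_corner','tape_mark','brass_block','jar','oil_tin'):
        print(k,[(r['xy'],round(r['p'],2)) for r in recognise(k,f)])
E
```

```text
pics
{'time_s': 0.0, 'tool_pos': array([177.1721042 , 650.82339053, 201.94285487]), 'tcp_rot': array([-3.13996626e+00,  5.98925770e-05,  2.87583210e+00]), 'contact_force': array([ 0.13004778, -0.13911451,  0.52614052]), 'grip_width': 0.9976509127897542}
top [[527.61547617   0.         274.16225922]
 [  0.         527.61547617 209.38347746]
 [  0.           0.           1.        ]] [[ 0.02532974 -0.99933405  0.02626511]
 [-0.99058304 -0.02862683 -0.13388703]
 [ 0.13454975 -0.02262645 -0.99064848]] [ -42.61384687  508.42294154 1275.80222658]
bracket [([404.7, 177.9], 0.75), ([381.7, 297.2], 0.72), ([309.4, 227.0], 0.55)]
bracket_corner [([305.9, 227.8], 0.87), ([376.7, 300.7], 0.8), ([403.6, 177.7], 0.55)]
jig [([273.5, 195.1], 0.92)]
long_fence [([287.5, 157.9], 0.71)]
short_fence [([226.0, 173.5], 0.87)]
jig_corner [([272.0, 197.6], 0.61)]
tape_mark [([269.2, 192.6], 0.56)]
brass_block [([217.5, 221.1], 0.7)]
jar [([103.2, 250.6], 0.66)]
oil_tin [([435.8, 246.3], 0.86)]
side [[439.9482837    0.         280.44176652]
 [  0.         439.9482837  210.63070047]
 [  0.           0.           1.        ]] [[-0.98046315 -0.19633234 -0.01206738]
 [-0.09658611  0.53396882 -0.8399693 ]
 [ 0.17135674 -0.8223934  -0.54249973]] [515.08133142  79.15015348 903.95244835]
bracket [([313.7, 190.0], 0.97), ([386.6, 162.5], 0.82), ([278.4, 145.0], 0.72)]
bracket_corner [([280.1, 148.4], 0.95), ([385.9, 168.2], 0.86), ([315.0, 194.0], 0.69)]
jig [([265.3, 219.2], 0.85)]
long_fence [([235.8, 197.6], 0.8)]
short_fence [([236.4, 235.7], 0.61)]
jig_corner [([267.4, 219.9], 0.8)]
tape_mark [([268.7, 218.9], 0.83)]
brass_block [([293.0, 246.3], 0.75), ([314.4, 190.9], 0.17)]
jar [([310.6, 338.4], 0.89), ([269.0, 219.9], 0.27)]
oil_tin [([338.2, 129.7], 0.88)]
```

Run:
```python
import cv2,numpy as np
a=cv2.imread('pics/top0.png')[120:330,60:460];cv2.imwrite('pics/top0c.png',cv2.resize(a,(800,420),interpolation=2))
a=cv2.imread('pics/side0.png')[110:320,140:440];cv2.imwrite('pics/side0c.png',cv2.resize(a,None,fx=2.6,fy=2.6,interpolation=2))
```

```text
(no output)
```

View pics/top0c.png

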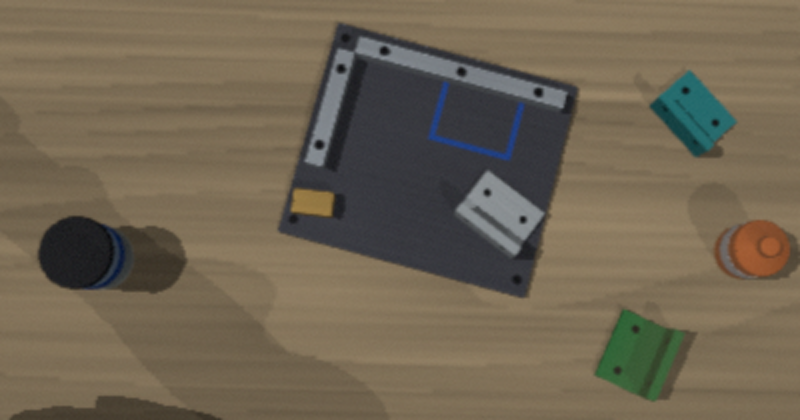

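View pics/side0c.png

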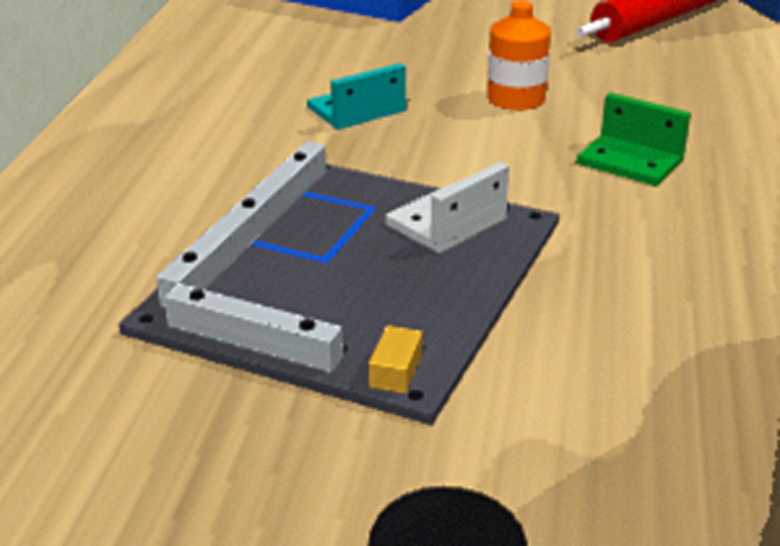

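Candidates: the grey one on the plate at top (309,227) / side (314,190), turquoise at (405,178) and green at (382,297). By the description (aluminium, on the plate) it is the grey one. The brass block is at (217,221), the jar at (103,250) and the tin at (436,246).

```bash
cat > h.py <<'E'
import numpy as np,cv2,pickle
from scipy.optimize import least_squares
def proj(f,X):
    c=np.asarray(X,float)@np.array(f['R']).T+f['t']; p=c@np.array(f['intrinsics']).T
    return p[:,:2]/p[:,2:]
def place(p,L):
    L=np.asarray(L,float);c,s=np.cos(p[2]),np.sin(p[2])
    return np.c_[p[0]+c*L[:,0]-s*L[:,1],p[1]+s*L[:,0]+c*L[:,1],L[:,2]]
def fit(sets,p0):
    g=lambda p:np.concatenate([(proj(f,place(p,L))-px).ravel() for f,L,px in sets])
    r=least_squares(g,p0,loss='soft_l1');return r.x,g(r.x).reshape(-1,2).round(1)
E
python3 - <<'E'
from h import *
T=pickle.load(open('top0.pkl','rb'));S=pickle.load(open('side0.pkl','rb'))
t=lambda a:np.array(a)/2+[60,120]
s=lambda a:np.array(a)/2.6+[140,110]
j,r=fit([(T,[(140,155,12),(140,-165,12),(-140,-165,12),(-140,155,12)],t([(338,25),(578,88),(527,297),(278,230)])),
 (S,[(-140,155,12),(140,155,12),(-140,-165,12)],s([(432,412),(122,325),(557,215)]))],[600,0,-.2])
print(j,r.tolist())
b,r=fit([(T,[(35,45,22),(35,-45,22),(-35,45,67),(-35,-45,67)],t([(489,170),(545,213),(457,210),(515,257)])),
 (S,[(-35,45,67),(-35,-45,67),(-35,45,12),(-35,-45,12),(35,45,22)],s([(433,195),(508,165),(438,250),(506,215),(387,217)]))],[500,-100,-.3])
print(b,r.tolist())
a,_=None,0
c,q=np.cos(j[2]),np.sin(j[2]);d=b[:2]-j[:2]
print('bracket in jig',c*d[0]+q*d[1],-q*d[0]+c*d[1],b[2]-j[2])
print('tape',place(j,[(65,-50,12),(65,75,12)]))
for n,f in(('top',T),('side',S)):
  im=f['img'].copy();k=3;im=cv2.resize(im,None,fx=k,fy=k)
  def pl(p,L,col):
    cv2.polylines(im,[((proj(f,place(p,L))+.5)*k).astype(int)],True,col,1)
  pl(j,[(140,155,12),(140,-165,12),(-140,-165,12),(-140,155,12)],(0,255,255))
  pl(j,[(100,120,42),(100,-150,42),(122,-150,42),(122,120,42)],(0,0,255))
  pl(b,[(35,45,22),(35,-45,22),(-23,-45,22),(-23,45,22)],(0,255,0));pl(b,[(-23,45,67),(-23,-45,67),(-35,-45,67),(-35,45,67)],(0,0,255))
  y,x=(120,190) if n=='top' else (140,180)
  cv2.imwrite(f'pics/{n}0o.png',im[y*k:(y+150)*k,x*k:(x+190)*k] )
u=[cv2.imread(f'pics/{n}0o.png') for n in('top','side')];cv2.imwrite('pics/o.png',cv2.resize(np.vstack(u),None,fx=.66,fy=.66))
E
```

```text
[ 5.41129183e+02 -2.57542540e+01 -2.35353859e-01] [[-0.1, -1.8], [0.2, -1.2], [-1.1, 0.2], [-0.3, 0.5], [1.1, -0.1], [-1.0, -1.3], [1.4, -1.6]]
[ 471.02743246 -119.88749645   -0.64678289] [[-0.0, -0.6], [0.2, 0.1], [-0.3, -0.9], [0.0, -1.2], [2.8, 0.9], [0.7, -0.2], [0.3, 0.2], [0.2, 0.4], [-0.3, -1.9]]
bracket in jig -46.218519644410776 -107.88499085187172 -0.4114290298025679
tape [[592.67790076 -89.5330101   12.        ]
 [621.82628877  32.02097575  12.        ]]
```

View pics/o.png

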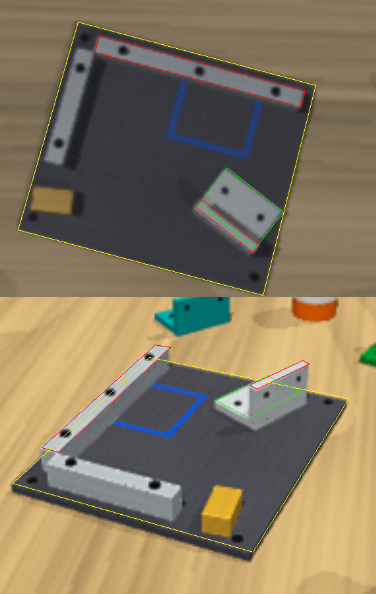

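The overlay fits in both views: the grey bracket on the plate is the target, turned -0.41 rad from the jig and about 110 mm off the fence. Next I move over, swinging around the base and above the jar.

Request:
{"op": "jog_arm", "data": {"steps": [[0,[0.8,-0.8,0],[0,0,-1.6]],[0,[1.6,-1.6,0],[0,0,-3.2]],[0,[2.4,-2.3,0],[0,0,-4.8]],[0,[3.2,-3.1,0],[0,0,-6.4]],[0,[4.1,-3.9,0],[0,0,-8]],[0,[4.9,-4.7,0],[0,0,-9.6]],[0,[5.7,-5.5,0],[0,0,-11.2]],[0,[6.5,-6.3,0],[0,0,-12.8]],[0,[6.6,-7.4,0],[0,0,-14.4]],[0,[6.7,-8.5,0],[0,0,-16]],[0,[6.8,-9.6,0],[0,0,-17.6]],[0,[6.8,-10.7,0],[0,0,-19.2]]], "squeeze": 60}}

```text
time_s: 2.3
tool_pos: [449.6, 221.6, 203.0]
tcp_rot: [3.141, -0.001, 1.194]
contact_force: [1.2, 0.7, 0.1]
grip_width: 0.998
gripper_force: 0.0
```

Request:
{"op": "jog_arm", "data": {"steps": [[0,[0,-1.1,0],[0,0,-0.6]],[0,[0,-2.2,0],[0,0,-1.2]],[0,[0,-3.3,0],[0,0,-1.8]],[0,[0,-4.4,0],[0,0,-2.4]],[0,[0,-5.5,0],[0,0,-3.1]],[0,[0,-6.6,-0.3],[0,0,-3.1]],[0,[0,-7.6,-0.8],[0,0,-3.1]],[0,[0,-8.1,-1.5],[0,0,-3.1]],[0,[0,-8.1,-2.0],[0,0,-3.1]],[0,[0,-8.1,-2.0],[0,0,-3.1]]]}}

```text
time_s: 3.3
tool_pos: [447.8, -101.1, 121.1]
tcp_rot: [-3.139, 0.002, 0.928]
contact_force: [1.0, 0.1, -1.4]
grip_width: 1.002
gripper_force: 0.0
```

Run:
```python
from cell import *
from h import *
o=get_obs();print(o['time_s'],o['tool_pos'],o['tcp_rot'],o['contact_force'])
f=grab_frame('wrist');pickle.dump(f,open('w1.pkl','wb'))
im=f['img'].copy()
def fe(X):
    c=np.asarray(X,float)@np.array(f['R']).T+f['t'];K=np.array(f['intrinsics'])
    return cv2.fisheye.projectPoints(c[:,None],np.zeros(3),np.zeros(3),K,np.zeros(4))[0][:,0]
j=[541.1,-25.75,-.2354];b=[471,-119.9,-.6468]
k=2;im=cv2.resize(im,None,fx=k,fy=k,interpolation=2)
for p,L,c in((j,[(100,120,42),(100,-150,42),(122,-150,42),(122,120,42)],(0,255,255)),(b,[(35,45,22),(35,-45,22),(-23,-45,22),(-23,45,22)],(0,255,0)),(b,[(-23,45,67),(-23,-45,67),(-35,-45,67),(-35,45,67)],(0,0,255))):
    cv2.polylines(im,[((fe(place(p,L))+.5)*k).astype(int)],True,c,1)
c=fe(place(b,[(0,0,40)]))[0]*k;print(c)
cv2.imwrite('pics/w1.png',cv2.resize(im,(800,600),interpolation=3))
```

```text
3.3 [ 447.83538148 -101.12322867  121.12940448] [-3.13854073e+00  1.99908614e-03  9.27863445e-01] [ 1.00651828  0.06095632 -1.43524206]
[637.88114357 416.54936335]
```

View pics/w1.png

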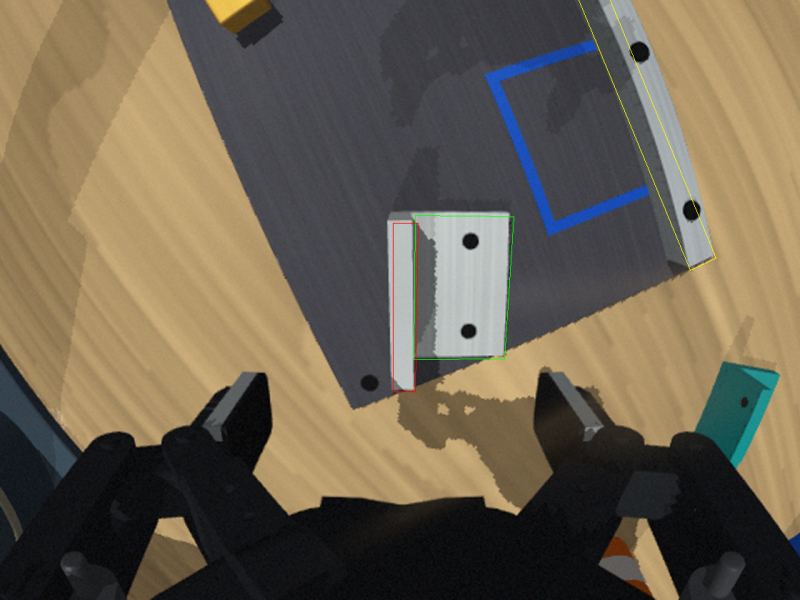

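The web is centred between the fingers (about (403,300)) and the overlay agrees within about 1.5 mm. I descend and pinch.

Request:
{"op": "jog_arm", "data": {"steps": [[0,[0,0,-0.6],[0,0,0]],[0,[0,0,-1.2],[0,0,0]],[0,[0,0,-1.8],[0,0,0]],[0,[0,0,-2.2],[0,0,0]],[0,[0,0,-2.2],[0,0,0]],[0.5,[0,0,-2.2],[0,0,0]],[1,[0,0,-2.2],[0,0,0]],[1,[0,0,-2.2],[0,0,0]],[1,[0,0,-2.2],[0,0,0]],[1,[0,0,-2.2],[0,0,0]],[1,[0,0,-2.2],[0,0,0]],[1,[0,0,-2.2],[0,0,0]]], "squeeze": 60}}

```text
time_s: 4.55
tool_pos: [449.6, -100.6, 35.3]
tcp_rot: [3.141, -0.001, 0.93]
contact_force: [-1.0, 0.6, 8.8]
grip_width: 0.105
gripper_force: 58.7
```

Request:
{"op": "jog_arm", "data": {"steps": [[1,[0,0,0.03],[0,0,0]],[1,[0.2,0.04,0.03],[0,0,0.4]],[1,[0.5,0.1,0.03],[0,0,0.9]],[1,[0.8,0.16,0.03],[0,0,1.4]],[1,[1.1,0.22,0.03],[0,0,2.0]],[1,[1.4,0.28,0.03],[0,0,2.6]],[1,[1.7,0.34,0.03],[0,0,3.2]],[1,[2.0,0.4,0.03],[0,0,3.8]],[1,[2.3,0.46,0.03],[0,0,4.3]],[1,[2.5,0.5,0.03],[0,0,4.7]],[1,[2.6,0.52,0.03],[0,0,4.7]],[1,[2.6,0.52,0.03],[0,0,4.7]]]}}

```text
time_s: 5.75
tool_pos: [553.6, -79.8, 35.9]
tcp_rot: [-3.142, -0.0, 1.34]
contact_force: [-0.5, -0.3, -2.1]
grip_width: 0.104
gripper_force: 58.7
```

```bash
cat > look.py <<'E'
from cell import *
from h import *
import sys
o=get_obs();print(o['time_s'],o['tool_pos'].round(1),o['tcp_rot'].round(3),o['contact_force'].round(1),o['ft_torque'].round(2))
f=grab_frame('wrist')
im=cv2.resize(f['img'],None,fx=2,fy=2,interpolation=2)
def fe(X):
    c=np.asarray(X,float)@np.array(f['R']).T+f['t']
    return cv2.fisheye.projectPoints(c[:,None],np.zeros(3),np.zeros(3),np.array(f['intrinsics']),np.zeros(4))[0][:,0]
j=[541.13,-25.75,-.2354];c,s=np.cos(j[2]),np.sin(j[2])
d=o['tool_pos'][:2]-j[:2];q=np.array([c*d[0]+s*d[1],-s*d[0]+c*d[1]]);yb=o['tcp_rot'][2]-np.pi/2
b=[o['tool_pos'][0]+29*np.cos(yb),o['tool_pos'][1]+29*np.sin(yb),yb]
print('TCP in jig',q.round(1),'rel yaw',round(yb-j[2],4))
ln=lambda a,b:np.linspace(a,b,20)
for p,L,col in((j,np.vstack([ln((100,120,12),(100,-150,12))]),(0,255,255)),(j,ln((100,120,42),(100,-150,42)),(0,165,255)),(j,ln((100,120,12),(-28,120,12)),(0,255,255)),(j,np.vstack([ln((100,-5,12),(30,-5,12)),ln((30,-5,12),(30,-95,12)),ln((30,-95,12),(100,-95,12))]),(255,0,255)),(b,np.vstack([ln((-23,45,22),(35,45,22)),ln((35,45,22),(35,-45,22)),ln((35,-45,22),(-23,-45,22))]),(0,255,0))):
    cv2.polylines(im,[((fe(place(p,L))+.5)*2).astype(int)],False,col,1)
cv2.imwrite(sys.argv[1],cv2.resize(im,(800,600),interpolation=3))
E
python3 look.py pics/w2.png
```

```text
5.75 [553.6 -79.8  35.9] [-3.142 -0.     1.34 ] [-0.5 -0.3 -2.1] [0.   0.05 0.04]
TCP in jig [ 24.7 -49.7] rel yaw 0.0043
```

View pics/w2.png

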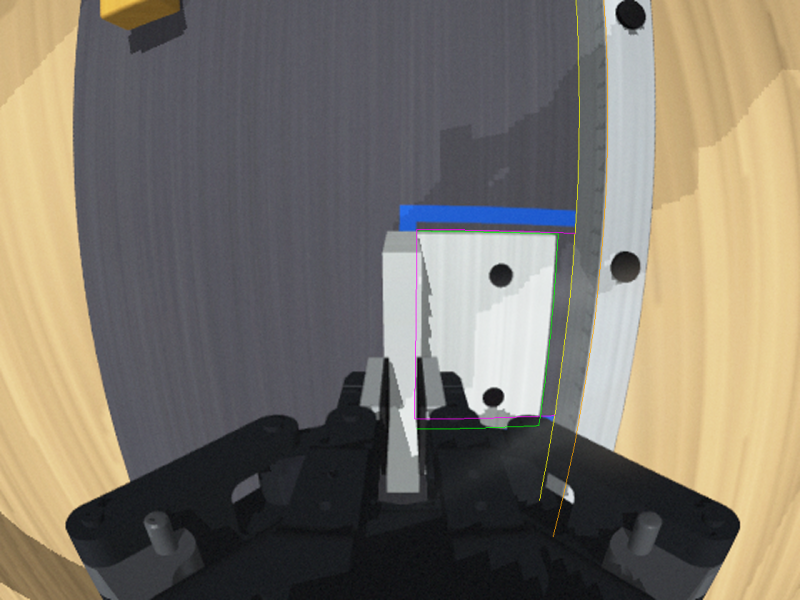

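The bracket sits as predicted: square to the fence, about 11 mm off it and centred on the tape. I advance onto the fence.

Request:
{"op": "jog_arm", "data": {"steps": [[1,[0.04,-0.01,-0.02],[0,0,0]],[1,[0.08,-0.02,-0.02],[0,0,0]],[1,[0.12,-0.03,-0.02],[0,0,0]],[1,[0.16,-0.04,-0.02],[0,0,0]],[1,[0.2,-0.05,-0.02],[0,0,0]],[1,[0.24,-0.06,-0.02],[0,0,0]],[1,[0.27,-0.065,-0.02],[0,0,0]],[1,[0.3,-0.07,-0.02],[0,0,0]],[1,[0.32,-0.075,-0.02],[0,0,0]],[1,[0.32,-0.075,-0.02],[0,0,0]],[1,[0.32,-0.075,-0.02],[0,0,0]]]}}

```text
time_s: 6.9
tool_pos: [564.5, -82.5, 35.4]
tcp_rot: [-3.139, -0.0, 1.34]
contact_force: [-6.8, 2.3, 10.9]
grip_width: 0.106
gripper_force: 60.4
```

```bash
python3 look.py pics/w3.png
```

```text
6.9 [564.5 -82.5  35.4] [-3.139 -0.     1.34 ] [-6.8  2.3 10.9] [ 0.47  1.69 -0.08]
TCP in jig [ 36.  -49.8] rel yaw 0.0042
```

Request:
{"op": "jog_arm", "data": {"steps": [[1,[0.02,-0.005,0.01],[0,0,0]],[1,[0.02,-0.005,0.01],[0,0,0]],[1,[0.02,-0.005,0.01],[0,0,0]],[1,[0.02,-0.005,0.01],[0,0,0]],[1,[0.02,-0.005,0.01],[0,0,0]],[1,[0.02,-0.005,0.01],[0,0,0]],[1,[0.02,-0.005,0.01],[0,0,0]],[1,[0.02,-0.005,0.01],[0,0,0]],[1,[0.02,-0.005,0.01],[0,0,0]],[1,[0.02,-0.005,0.01],[0,0,0]]]}}

```text
time_s: 7.95
tool_pos: [564.8, -82.2, 35.4]
tcp_rot: [-3.137, -0.001, 1.34]
contact_force: [-7.9, 3.3, 8.6]
grip_width: 0.105
gripper_force: 60.1
```

```bash
python3 look.py pics/w4.png
```

```text
7.95 [564.8 -82.2  35.4] [-3.137e+00 -1.000e-03  1.340e+00] [-7.9  3.3  8.6] [ 0.7   1.77 -0.1 ]
TCP in jig [ 36.2 -49.4] rel yaw 0.0044
```

View pics/w4.png

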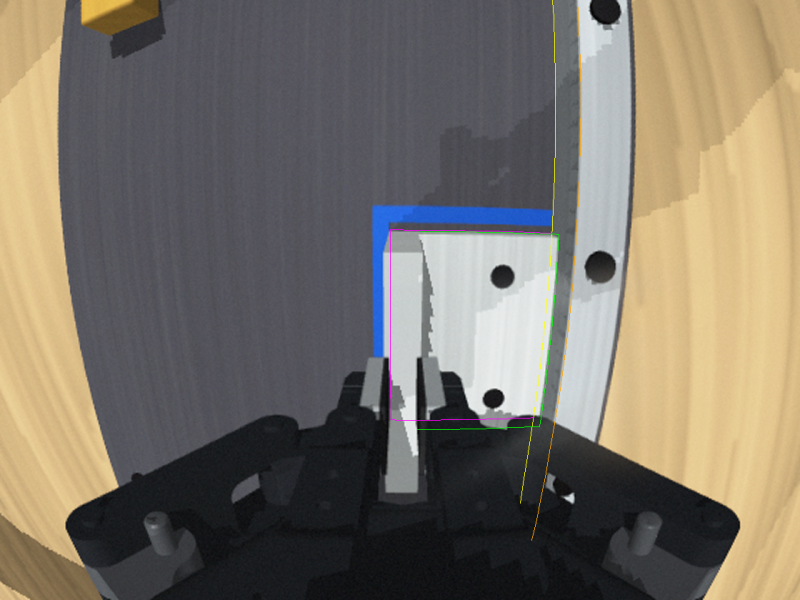

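Flush on the fence at the outline, and held for over a second. I now slide it along the fence, with a few millimetres left to the short fence.

Request:
{"op": "jog_arm", "data": {"steps": [[1,[0.04,0.15,0],[0,0,0]],[1,[0.1,0.42,0],[0,0,0]],[1,[0.17,0.7,0],[0,0,0]],[1,[0.24,1.0,0],[0,0,0]],[1,[0.31,1.3,0],[0,0,0]],[1,[0.385,1.6,0],[0,0,0]],[1,[0.455,1.9,0],[0,0,0]],[1,[0.53,2.2,0],[0,0,0]],[1,[0.6,2.5,0],[0,0,0]],[1,[0.65,2.7,0],[0,0,0]],[1,[0.68,2.83,0],[0,0,0]],[1,[0.68,2.83,0],[0,0,0]]]}}

```text
time_s: 9.2
tool_pos: [591.9, 29.9, 35.4]
tcp_rot: [-3.138, 0.001, 1.34]
contact_force: [-9.1, -1.1, 8.6]
grip_width: 0.103
gripper_force: 60.2
```

```bash
python3 look.py pics/w5.png
```

```text
9.2 [591.9  29.9  35.4] [-3.138e+00  1.000e-03  1.340e+00] [-9.1 -1.1  8.6] [-0.13  1.92 -0.05]
TCP in jig [36.4 65.9] rel yaw 0.0042
```

Request:
{"op": "jog_arm", "data": {"steps": [[1,[0.01,0.05,0],[0,0,0]],[1,[0.025,0.1,0],[0,0,0]],[1,[0.035,0.15,0],[0,0,0]],[1,[0.05,0.2,0],[0,0,0]],[1,[0.06,0.24,0],[0,0,0]],[1,[0.065,0.27,0],[0,0,0]],[1,[0.07,0.3,0],[0,0,0]],[1,[0.07,0.3,0],[0,0,0]],[1,[0.07,0.3,0],[0,0,0]]]}}

```text
time_s: 10.15
tool_pos: [594.5, 40.5, 35.4]
tcp_rot: [-3.138, 0.002, 1.338]
contact_force: [-8.4, -4.7, 7.9]
grip_width: 0.105
gripper_force: 60.2
```

```bash
python3 look.py pics/w6.png
```

```text
10.15 [594.5  40.5  35.4] [-3.138e+00  2.000e-03  1.338e+00] [-8.4 -4.7  7.9] [-0.91  2.04 -0.08]
TCP in jig [36.5 76.8] rel yaw 0.003
```

Request:
{"op": "jog_arm", "data": {"steps": [[1,[0.02,0.03,0],[0,0,0]],[1,[0.04,0.06,0],[0,0,0]],[1,[0.05,0.08,0],[0,0,0]],[1,[0.05,0.08,0],[0,0,0]],[1,[0.05,0.08,0],[0,0,0]]]}}

```text
time_s: 10.7
tool_pos: [594.7, 41.5, 35.4]
tcp_rot: [-3.135, 0.005, 1.337]
contact_force: [-15.3, -10.5, 13.5]
grip_width: 0.106
gripper_force: 60.8
```

```bash
python3 look.py pics/w7.png
```

```text
10.7 [594.7  41.5  35.4] [-3.135  0.005  1.337] [-15.3 -10.5  13.5] [-2.11  3.31 -0.01]
TCP in jig [36.4 77.9] rel yaw 0.0013
```

View pics/w7.png

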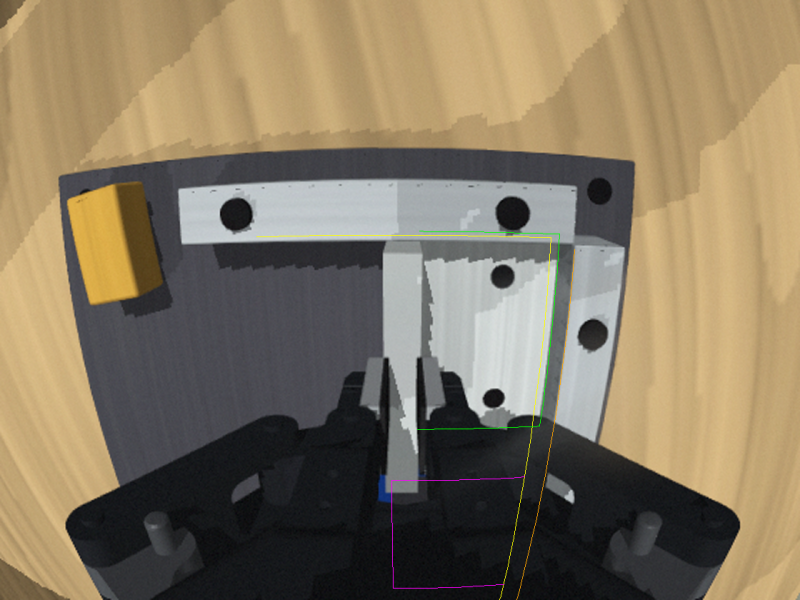

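Request:
{"op": "jog_arm", "data": {"steps": [[1,[0.005,0.02,0],[0,0,0]],[1,[0.005,0.02,0],[0,0,0]],[1,[0.005,0.02,0],[0,0,0]],[1,[0.005,0.02,0],[0,0,0]],[1,[0.005,0.02,0],[0,0,0]],[1,[0.005,0.02,0],[0,0,0]],[1,[0.005,0.02,0],[0,0,0]]]}}

```text
time_s: 11.45
tool_pos: [594.7, 41.4, 35.4]
tcp_rot: [-3.135, 0.006, 1.336]
contact_force: [-15.6, -11.2, 13.7]
grip_width: 0.106
gripper_force: 60.9
```

```bash
python3 look.py pics/w8.png
python3 - <<'E'
from cell import *
import cv2
f=grab_frame('side');cv2.imwrite('pics/s8.png',cv2.resize(f['img'][130:290,160:380],None,fx=3.5,fy=3.5,interpolation=2))
E
```

```text
11.45 [594.7  41.4  35.4] [-3.135  0.006  1.336] [-15.6 -11.2  13.7] [-2.6   3.45 -0.09]
TCP in jig [36.5 77.8] rel yaw 0.0007
```

View pics/s8.png

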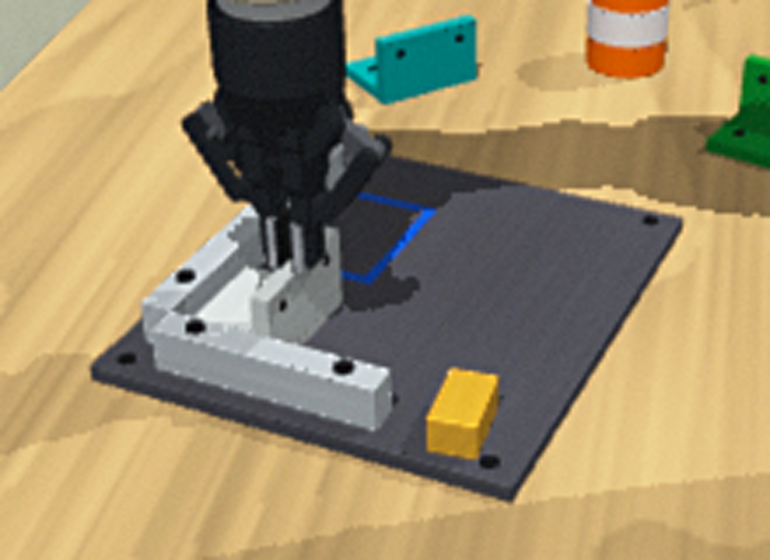

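Both fences carry more than 10 N and the pose is stable. The tool leans a few milliradians, so I counter that and check once more.

Request:
{"op": "jog_arm", "data": {"steps": [[1,[0,0,0],[0.03,-0.05,0]],[1,[0,0,0],[0.05,-0.1,0]],[1,[0,0,0],[0.05,-0.1,0]],[1,[0,0,0],[0.05,-0.1,0]],[1,[0,0,0],[0.05,-0.1,0]]]}}

```text
time_s: 12.05
tool_pos: [594.9, 41.6, 35.4]
tcp_rot: [3.14, -0.001, 1.336]
contact_force: [-14.6, -11.8, 12.8]
grip_width: 0.104
gripper_force: 60.9
```

```bash
python3 -c "
from cell import *
print(hand_in())"
```

```text
the job is handed in; nothing more can be done
None
```

The job is handed in at about 12 s: the bracket stopped flush at the blue tape outline for over a second, then slid along the long fence into the corner. The gripper still holds it there, pushing about 11 N toward the long fence and 15 N toward the short one (a few newtons of that go to friction), and the arm never touched the block, jar or tin.

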